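# Strip a jammed cover in the denesting fork and stack it crosswise

## Robot

A 6-joint arm with a two-finger parallel gripper is mounted at the origin on a cart in front of the work surface, level with it; the furniture and walls round the work are solid. World frame = base frame: x ahead of the robot, y to its left, z up, the work surface at z = 0. Lengths are in mm, angles in rad, forces in N, time in s.
With the tool pointing down it reaches from about 350 to 975 mm from the base axis. Payload 7.1 kg.
Tool frame: the origin (TCP) lies on the front face of the gripper's body, between the roots of the fingers; the fingertips stand 80 mm ahead of it and the grasp point (between the pads) lies 61 mm ahead of it (env.tips_ahead is the distance from the TCP to the fingertips, in mm); z points along the fingers, y is the line along which they close (so a half turn about z gives the same grasp; the last joint's range is limited). The gripper opens to 88 mm and grips with 3 to 60 N. Pads are 20 mm wide; open, the fingers measure 115 mm over their backs; the gripper's body (75 mm by 178 mm) begins 61 mm behind the grasp point.
Start: joints at [1.267, 0.423, 1.63, -0, 1.089, -0.019], TCP at [175.572, 599.817, 302.675] pointing down, gripper open.
Joint ranges: [-3, 3], [-0.9, 2.11], [0.09, 2.58], [-1.31, 4.45], [0.11, 2.69], [-2.54, 2.54]. Speed limits (rad/s): [2.39, 2.39, 3.01, 3.14, 3.14, 3.14].

## Interface

Orientations are given as a unit quaternion [x, y, z, w].
In Python, from station import env, set_gripper, viewer, workorder gives the robot as it stands. Calls block until the motion is done:
- env.reach(position, orientation): joint-space move of the TCP to a pose.
- env.move_l(position, rot=None, rate=150, f_stop=None): straight line of the TCP; rot=None keeps the orientation; rate is the mean speed in mm/s. With f_stop (N) it stops when the force on the tool has changed by that much, and returns True; else False.
- env.move_joints(angles): joint-space move.
- set_gripper(opening): finger opening in mm; the grip force is fixed at half the most; returns when the fingers have stopped.
- env.hold(seconds).
- env.ik(position, orientation): joint angles nearest the present ones, or None.
- env.read_state(): the state.
- viewer.camera(name): name is "scene" or "top"; returns the picture (384x512x3 uint8, blue, green, red); there is no depth.
- viewer.camera_params(name): a dict with "fx", "fy", "cx", "cy" (pixels), "dist" ([k1, k2, p1, p2, k3] as OpenCV has them; the pictures are not rectified), "pose" (4x4, takes a point from camera to world coordinates). Camera axes: x right, y up, looking along -z (the intrinsics and any distortion apply to the point x, -y, -z); pixel columns grow to the right and rows downward; lengths in mm; the calibration is good to about 2 mm. A picture is of the moment at which its call begins. camera_params takes no time and is no camera call.
A pose or a line that the arm cannot do raises env.IKError and nothing moves.
- workorder.sign_off(): hands the job in; it is judged then, once.
The state is a dict: "time_s": time; "qpos": joint angles; "dq": joint speeds; "tau": joint torques, N m; "tool_pos": TCP position; "orientation": TCP orientation; "force": force on the tool from outside, world axes, zero at the start; "wrist_torque": the same for the moment, N m; "width": finger opening in mm; "grip_force": force on a finger pad.
Only numpy, scipy, OpenCV 4.12 (cv2) and the standard library are available. Lean on these libraries where they do the work, as an engineer would, in place of code of your own. Each camera call takes 0.05 s, during which the arm holds its last target. There are 200 camera calls.

## Task

Two die-cast covers have been nested crown up and the earthing springs of the inner one have jammed in the outer. Carry the pair to the denesting fork, slide it in under the fork plate as far as it goes so that the plate lies between the two rims, and draw the outer cover straight up and off while the inner one stays down in the fork. Then lay the freed outer cover crown up, crosswise and centred, on the upturned top cover of the stack so that it lies flat, let go, and leave the stack, the inner cover and the bottle, grease tin and cutters where they are.

Things in the scene. Friction and masses are not known exactly. Their poses are not given: they have to be found in the camera images.
- outer_mid (a point): OUTER cover of the jammed pair, aluminium trough, crown up (all covers alike): 98x68 mm over its 3 mm thick rim flange, 34 high; walls 82x52 mm at the rim, 70x40 at the flat crown; flange sticks out 8 mm. 0.1 kg (varies). Small brass springs on the end walls: hold it across its width. Point: centre, half-way up (17 mm above the flange's underside); x = length, y = width, z up; half-turn symmetric.
- inner_rim (a point): INNER cover, mostly hidden in the outer, same shape and weight, crown up. Its rim is 18 mm below the outer's (15 mm of air between the flanges). Point: middle of the underside of its flange, which it stands on; axes as the outer's. Its end springs press on the outer from inside: parting them takes about 3 to 11 N over the first 8 mm, then nothing, so a lifted outer carries the inner along unless that is held down.
- fork_seat (a point): Denesting fork, fixed: dark base plate 112x132 mm, 8 thick, with a steel U-plate above it that holds the inner flange down while the outer's passes above. Point: on the base plate's top (8 mm above the bench), where the middle of the inner rim comes when home. x points into the fork: slide the pair along +x with its LENGTH along y. z up. Base plate from x -62 to +50, y -66 to +66 mm.
- fork_mouth (a point): The fork's mouth between the tine tips, 47 mm before fork_seat, on the base plate's top; axes as fork_seat. U-plate: underside 7.5, top 12.5, screw heads 16.5 mm above the base plate. Tines 87 mm apart, flaring over the front 17 mm to 99 at the tips; below them 104 mm is free for the flange. The flange meets the stop about 2 mm past home.
- second_rim (a point): TOP cover of the stack, same shape but crown down, mouth up, loose on the bottom cover. Point: middle of its mouth in the plane of its rim, about 71 mm above the bench; x = its length, y = its width, z up. The freed outer cover goes on it rim to rim, crown up, its length along this y.
- bottom_crown (a point): BOTTOM cover of the stack, same shape, crown up, loose on a 3 mm brown card pad 110x110 mm, crosswise to the top one. Point: middle of its crown, 37 mm above the bench; x = its length, z up.
- solvent_bottle: White pump dispenser bottle with blue collar, 74 x 68 x 134 mm high, standing loose; origin in the middle of its underside. Leave it. Fixed furniture between the work places: grey control box 100 mm high ahead of the robot, blue drawer cabinet 198 mm high to its right; other clutter is lower than 60 mm.
- grease_pot: Red grease tin with white lid, 65 mm across, 44 mm high, loose; origin in the middle of its underside. Leave it.
- side_cutters: Red-handled side cutters lying on the bench, 41 x 123 x 10 mm, long along y; origin in the middle underneath. Leave it.

How it is judged:
By the outcome, as a careful person would: the job done as asked, in the order asked, and still so for the second after the job is handed in, with the robot touching nothing.
It also fails if it takes over 56 s, if anything falls off the work surface, if the arm or the gripper's body presses on something with over 40 N, if the wrist force passes 120 N, or if a joint passes its speed limit or range.

## Working session

There is one attempt and no reset: what is moved stays moved. The work goes in short steps, each a Python script; the robot and the scene stay as the last script left them, time stands still between calls to the robot, and variables do not carry over. Pictures are saved under pics/ and viewed, at most 10 in all, crops included, and the job is handed in when it is done.

```bash
mkdir -p pics; ls
python3 - <<'E'
from station import env, set_gripper, viewer, workorder
import cv2,numpy as np
for n in("scene","top"):
    cv2.imwrite(f"pics/{n}0.png",cv2.resize(viewer.camera(n),(800,600),interpolation=cv2.INTER_CUBIC)); p=viewer.camera_params(n); print(n,{k:np.round(v,3).tolist() for k,v in p.items()})
print(env.read_state())
E
```

```text
pics
scene {'fx': 398.907, 'fy': 398.907, 'cx': 262.81, 'cy': 192.743, 'dist': [-0.017, 0.0, 0.0, 0.0, 0.0], 'pose': [[0.875, 0.332, -0.352, 112.135], [-0.484, 0.586, -0.649, -661.905], [-0.009, 0.739, 0.674, 833.843], [0.0, 0.0, 0.0, 1.0]]}
top {'fx': 451.994, 'fy': 451.994, 'cx': 251.676, 'cy': 195.829, 'dist': [-0.18, 0.0, 0.0, 0.0, 0.0], 'pose': [[0.007, 0.995, -0.101, 372.275], [-1.0, 0.008, 0.004, 83.563], [0.005, 0.101, 0.995, 1442.739], [0.0, 0.0, 0.0, 1.0]]}
{'time_s': 0.1, 'qpos': array([ 1.26700427e+00,  4.23739459e-01,  1.63059129e+00,  1.11534430e-05,
        1.08862932e+00, -1.89998352e-02]), 'dq': array([ 1.72298532e-03, -1.15367213e-03, -1.51354596e-03,  3.85742020e-04,
        7.69706754e-04, -3.38534223e-05]), 'tau': array([ 3.13237308e-06, -5.45610702e+01, -2.74323767e+01,  6.44546072e-02,
        1.89482857e-02, -6.50521685e-06]), 'tool_pos': array([175.45498143, 599.46022851, 302.00371235]), 'orientation': array([ 1.41917909e-01,  9.89878194e-01, -6.74024836e-04, -1.14743587e-04]), 'force': array([-0.51602234, -0.39381857,  0.94458762]), 'wrist_torque': array([ 0.00269293, -0.00719382,  0.00118589]), 'grip_force': 0.0, 'width': 87.9110334148428}
```

View pics/scene0.png

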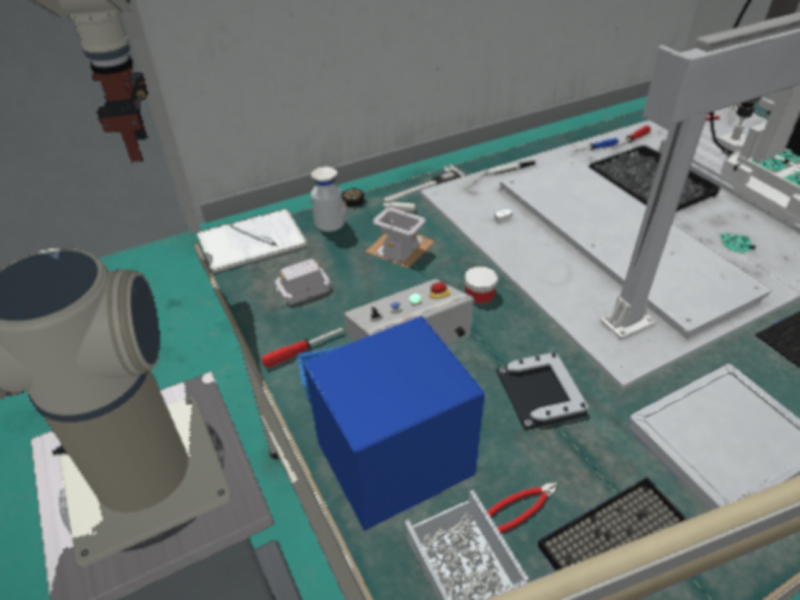

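View pics/top0.png

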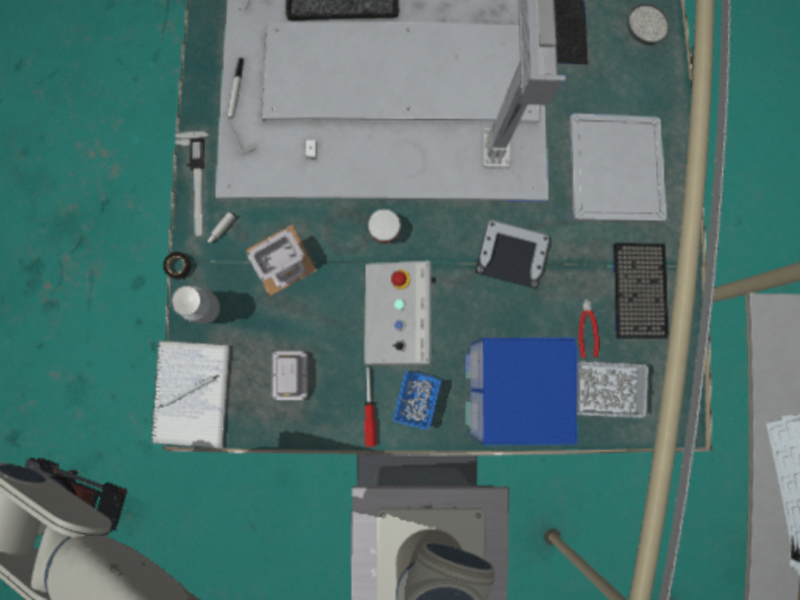

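The scene view shows the pair at about (303,280), the stack at (400,235) and the fork at (545,390). In the top view (800x600 scale) the pair is at (290,375), the stack at (280,258) and the fork at (513,253), with its mouth towards the robot. Next I'll zoom in on these.

```bash
cat > h.py <<'E'
from station import env, set_gripper, viewer, workorder
import cv2,numpy as np
from scipy.spatial.transform import Rotation as R
def ray(n,uv):
    p=viewer.camera_params(n); K=np.array([[p["fx"],0,p["cx"]],[0,p["fy"],p["cy"]],[0,0,1]])
    x=cv2.undistortPoints(np.array(uv,float).reshape(-1,1,2),K,np.array(p["dist"],float)).reshape(-1,2)
    P=np.array(p["pose"]); d=np.c_[x[:,0],-x[:,1],-np.ones(len(x))]@P[:3,:3].T
    return P[:3,3],d
def onz(n,uv,z):
    o,d=ray(n,uv); return o+d*((z-o[2])/d[:,2])[:,None]
def pix(n,X):
    p=viewer.camera_params(n); K=np.array([[p["fx"],0,p["cx"]],[0,p["fy"],p["cy"]],[0,0,1]])
    P=np.array(p["pose"]); c=(np.atleast_2d(X)-P[:3,3])@P[:3,:3]; c=c*[1,-1,-1]
    return cv2.projectPoints(c,np.zeros(3),np.zeros(3),K,np.array(p["dist"],float))[0].reshape(-1,2)
def down(yaw):  # tool z down, tool y axis at angle yaw in world xy
    y=np.array([np.cos(yaw),np.sin(yaw),0]); z=np.array([0,0,-1.]); 
    return R.from_matrix(np.c_[np.cross(y,z),y,z]).as_quat()
def crop(im,u,v,w=56,s=5):
    u,v=int(u),int(v); h=w//2
    c=cv2.getRectSubPix(im,(w,w),(u,v)); return cv2.resize(c,None,fx=s,fy=s,interpolation=cv2.INTER_CUBIC)
E
python3 - <<'E'
from h import *
t=viewer.camera("top");s=viewer.camera("scene"); cv2.imwrite("t.png",t);cv2.imwrite("s.png",s)
k=.64
row=lambda im,cs:np.hstack([crop(im,u*k,v*k,w=52,s=5) for u,v in cs])
m=np.vstack([row(t,[(290,375),(280,258),(513,253)]),row(s,[(303,280),(400,235),(543,390)])])
cv2.imwrite("pics/m1.png",m);print(m.shape)
for c in [(290,375),(280,258),(513,253),(303,280),(400,235),(543,390)]: print(int(c[0]*k)-25.5,int(c[1]*k)-25.5)
E
```

```text
(520, 780, 3)
159.5 214.5
153.5 139.5
302.5 135.5
167.5 153.5
230.5 124.5
321.5 223.5
```

View pics/m1.png

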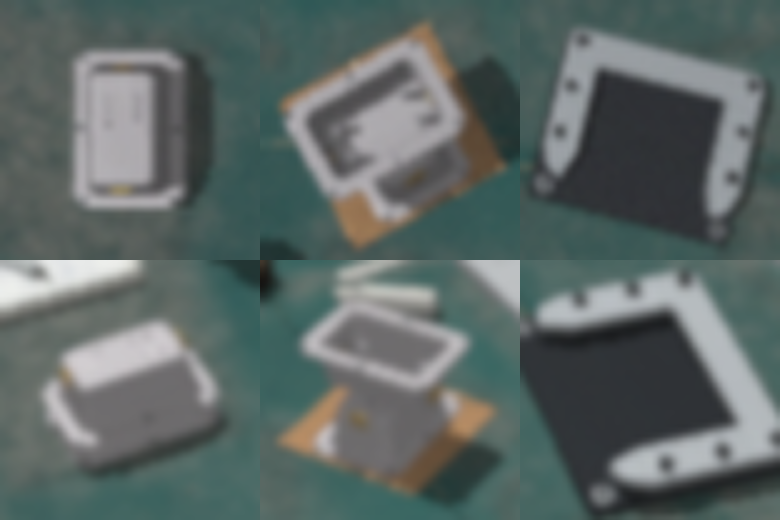

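The crops show clean bright rims for the pair and for the stack mouth. The fork's plate and its screws are clear too: three per side, and the tines open towards the robot. I'll measure these now.

```bash
cat > meas.py <<'E'
from h import *
t=cv2.imread("t.png");s=cv2.imread("s.png")
off={'P':(159.5,214.5,0,0),'S':(153.5,139.5,260,0),'F':(302.5,135.5,520,0),'Ps':(167.5,153.5,0,260),'Ss':(230.5,124.5,260,260),'Fs':(321.5,223.5,520,260)}
# montage -> image pixel   (resize: dst+.5=(src+.5)*5); getRectSubPix even size: src0 = c-25.5
m=lambda k,pts:[((x-off[k][2]+.5)/5-.5+off[k][0],(y-off[k][3]+.5)/5-.5+off[k][1]) for x,y in pts]
def blob(im,k,thr):
    x0,y0,ox,oy=off[k]; c=crop(im,x0+25.5,y0+25.5,52,5); g=c.min(2)
    cs,_=cv2.findContours((g>thr).astype(np.uint8),cv2.RETR_EXTERNAL,cv2.CHAIN_APPROX_NONE)
    c=max(cs,key=cv2.contourArea)[:,0]+[ox,oy]; return c
def rect(n,k,thr,z):
    c=blob(t if n=="top" else s,k,thr); w=onz(n,m(k,c),z)[:,:2].astype(np.float32)
    return cv2.minAreaRect(w)
for thr in(150,165,180):
    print(thr,'pair top',rect("top",'P',thr,21)); print('   stack top',rect("top",'S',thr,71),'scene',rect("scene",'Ss',thr,71))
# fork screws (top of heads z=24.5) 
for n,k,pts in(("top",'F',[(583,40),(571,85),(560,132),(753,85),(743,132),(733,178)]),("scene",'Fs',[(580,298),(632,288),(685,278),(667,465),(723,451),(778,438)])):
    print(n,np.round(onz(n,m(k,pts),24.5)[:,:2],1).tolist())
print('notch/tips',np.round(onz("top",m('F',[(597,70),(722,100),(553,178),(715,213)]),20.5)[:,:2],1).tolist())
print('base corners',np.round(onz("top",m('F',[(536,192),(726,244)]),8)[:,:2],1).tolist())
K=.64
print('cab top',np.round(onz("top",[(u*K,v*K) for u,v in[(484,338),(577,338),(472,443)]],198)[:,:2]).tolist(), 'scene',np.round(onz("scene",[(u*K,v*K) for u,v in[(300,356),(420,320),(482,392),(362,438)]],198)[:,:2]).tolist())
print('ctrl box',np.round(onz("top",[(u*K,v*K) for u,v in[(365,263),(430,263),(430,363)]],100)[:,:2]).tolist())
print('bottle,tin,cutters',np.round(onz("top",[(195*K,300*K)],134)[:,:2]),np.round(onz("top",[(384*K,224*K)],44)[:,:2]),np.round(onz("top",[(590*K,330*K)],5)[:,:2]))
E
python3 meas.py
```

```text
150 pair top ((374.81787109375, 288.2728271484375), (95.61187744140625, 63.32558822631836), 0.8065778017044067)
   stack top ((600.0906982421875, 305.7689208984375), (94.12804412841797, 95.14933013916016), 30.70250129699707) scene ((624.353271484375, 323.2923278808594), (102.35879516601562, 108.08142852783203), 31.25121307373047)
165 pair top ((375.6849365234375, 292.7645263671875), (63.56117248535156, 32.986637115478516), 1.02094566822052)
   stack top ((608.9678344726562, 303.66754150390625), (23.492656707763672, 43.65038299560547), 34.449676513671875) scene ((712.5546264648438, 335.6469421386719), (57.10942459106445, 34.26228332519531), 60.047035217285156)Traceback (most recent call last):
  File "meas.py", line 14, in <module>
    print(thr,'pair top',rect("top",'P',thr,21)); print('   stack top',rect("top",'S',thr,71),'scene',rect("scene",'Ss',thr,71))
                         ~~~~^^^^^^^^^^^^^^^^^^
  File "meas.py", line 11, in rect
    c=blob(t if n=="top" else s,k,thr); w=onz(n,m(k,c),z)[:,:2].astype(np.float32)
  File "meas.py", line 9, in blob
    c=max(cs,key=cv2.contourArea)[:,0]+[ox,oy]; return c
      ~~~^^^^^^^^^^^^^^^^^^^^^^^^
ValueError: max() iterable argument is empty
```

```bash
python3 - <<'E'
s=open('meas.py').read()
s=s.replace("def blob(im,k,thr):","def blob(im,k,thr,poly=None):").replace("g=c.min(2)","g=c.min(2)\n    if poly is not None: mk=np.zeros_like(g); cv2.fillPoly(mk,[np.array(poly)-[ox,oy]],1); g=g*mk",1)
s=s.replace("def rect(n,k,thr,z):","def rect(n,k,thr,z,poly=None):").replace("blob(t if n==\"top\" else s,k,thr)","blob(t if n==\"top\" else s,k,thr,poly)")
i=s.index("for thr in"); j=s.index("# fork screws")
s=s[:i]+'''for thr in(115,125,135,145):
    print(thr,'pair top',rect("top",'P',thr,21))
    print('   stack top',rect("top",'S',thr,71,[(270,110),(425,20),(485,120),(375,180),(330,208)]),'scene',rect("scene",'Ss',thr,71,[(290,347),(340,300),(370,305),(480,330),(480,355),(430,400)]))
'''+s[j:]
open('meas.py','w').write(s)
E
python3 meas.py
```

```text
115 pair top ((375.13885498046875, 288.28460693359375), (100.02999114990234, 69.63893127441406), 0.8136670589447021)
   stack top ((612.9069213867188, 313.10955810546875), (72.30579376220703, 100.37415313720703), 30.208065032958984) scene ((612.5552368164062, 310.29913330078125), (75.68263244628906, 106.87036895751953), 28.173486709594727)
125 pair top ((375.13470458984375, 288.27972412109375), (98.76679992675781, 68.3692855834961), 0.8123746514320374)
   stack top ((612.4800415039062, 312.849609375), (70.37128448486328, 98.92237091064453), 30.625595092773438) scene ((611.9049072265625, 310.2376708984375), (75.119384765625, 103.31336212158203), 31.313249588012695)
135 pair top ((375.1302795410156, 288.2761535644531), (97.504638671875, 67.10126495361328), 0.8117483258247375)
   stack top ((612.1466674804688, 312.6310119628906), (68.87957000732422, 97.62251281738281), 31.035537719726562) scene ((612.3473510742188, 310.44451904296875), (72.93030548095703, 101.05889129638672), 31.28595542907715)
145 pair top ((375.1258850097656, 288.27593994140625), (96.24256134033203, 64.57867431640625), 0.8110998868942261)
   stack top ((611.6305541992188, 312.5384521484375), (68.11249542236328, 96.15933227539062), 30.819067001342773) scene ((612.4411010742188, 310.894287109375), (70.17469787597656, 99.81392669677734), 30.676578521728516)
top [[687.8, -124.0], [658.3, -115.9], [627.6, -108.5], [660.0, -234.2], [629.1, -227.0], [599.1, -219.9]]
scene [[627.7, -110.5], [656.8, -118.6], [686.7, -126.9], [598.3, -223.6], [628.5, -230.5], [658.1, -237.8]]
notch/tips [[669.1, -133.4], [650.6, -214.6], [598.4, -104.2], [576.9, -208.7]]
base corners [[591.2, -94.8], [558.6, -218.1]]
cab top [[443.0, -83.0], [443.0, -251.0], [258.0, -62.0]] scene [[257.0, -72.0], [437.0, -92.0], [441.0, -249.0], [273.0, -237.0]]
ctrl box [[591.0, 133.0], [592.0, 7.0], [400.0, 7.0]]
bottle,tin,cutters [[513. 452.]] [[680.  97.]] [[ 471. -331.]]
```

```bash
cat >> h.py <<'E'
D=np.deg2rad
e=np.array([np.cos(D(-14.2)),np.sin(D(-14.2)),0]); n_=np.array([-e[1],e[0],0])
seat=np.array([634.5,-170.9,8.]); pair=np.array([375.1,288.3,0]); stk=np.array([612.2,311.8,71.])
def st():
    s=env.read_state(); print(round(s['time_s'],2),'q',np.round(s['qpos'],2).tolist(),'p',np.round(s['tool_pos'],1).tolist(),'F',np.round(s['force'],1).tolist(),'M',np.round(s['wrist_torque'],2).tolist(),'w',round(s['width'],1),'g',round(s['grip_force'],1)); return s
E
python3 - <<'E'
from h import *
for nm,p,a in(("pair",pair+[0,0,104],90.8),("pair hi",pair+[0,0,300],90.8),("fork",seat-86*e+[0,0,107],165.8),("seat",seat+[0,0,107],165.8),("stk",stk+[0,0,90],120.8)):
    for f in(0,180,-180)[:2]:
        q=env.ik(p,down(D(a+f))); print(nm,a+f,None if q is None else np.round(q,2).tolist())
E
```

```text
pair 90.8 [0.63, 0.55, 2.06, -0.0, 0.53, -0.95]
pair 270.8 [0.63, 0.55, 2.06, -0.0, 0.53, 2.19]
pair hi 90.8 [0.63, 0.2, 1.96, -0.0, 0.98, -0.95]
pair hi 270.8 [0.63, 0.2, 1.96, -0.0, 0.98, 2.19]
fork 165.8 None
fork 345.8 [-0.29, 0.62, 1.84, -0.0, 0.68, -0.04]
seat 165.8 None
seat 345.8 [-0.28, 0.71, 1.64, -0.0, 0.79, -0.03]
stk 120.8 [0.45, 0.68, 1.56, -0.0, 0.91, -1.65]
stk 300.8 [0.45, 0.68, 1.56, -0.0, 0.91, 1.49]
```

Run:
```python
from h import *
o=down(D(90.8))
env.reach(pair+[0,0,190],o); st()
print(env.move_l(pair+[0,0,104.5],rate=120,f_stop=8)); st()
set_gripper(30); st()
env.move_l(pair+[0,0,300],rate=200); st()
env.reach(seat-100*e+[0,0,300],down(D(-14.2)));st()
t=viewer.camera("top");s=viewer.camera("scene"); cv2.imwrite("t2.png",t);cv2.imwrite("s2.png",s)
c=pix("top",seat-60*e+[0,0,100])[0]; d=pix("scene",seat-60*e+[0,0,150])[0]; print(c,d)
m=np.hstack([crop(t,*c,100,4),crop(s,*d,100,4)]); cv2.imwrite("pics/m2.png",m)
```

```text
1.64 q [0.63, 0.38, 2.03, 0.0, 0.72, -0.95] p [375.4, 289.1, 190.3] F [0.3, -0.4, -0.4] M [-0.0, -0.03, -0.01] w 87.6 g 0.0
False
2.5 q [0.63, 0.55, 2.06, -0.0, 0.53, -0.95] p [375.3, 288.6, 104.8] F [-0.7, -0.7, 0.9] M [-0.01, 0.0, 0.0] w 87.9 g 0.0
3.2 q [0.63, 0.55, 2.06, -0.0, 0.53, -0.95] p [375.1, 288.2, 104.6] F [-0.2, -1.0, 2.6] M [-0.24, 0.01, -0.03] w 48.5 g 29.7
4.33 q [0.63, 0.2, 1.96, 0.0, 0.98, -0.95] p [374.5, 287.9, 299.0] F [-0.3, -0.2, -3.1] M [0.0, -0.01, 0.0] w 48.6 g 29.3
6.03 q [-0.29, 0.32, 1.78, 0.0, 1.05, -0.04] p [537.6, -145.4, 307.9] F [0.4, -0.5, -2.4] M [-0.1, 0.11, -0.02] w 48.8 g 29.3
[329.70750931 173.62847759] [333.21995385 213.16078671]
```

View pics/m2.png

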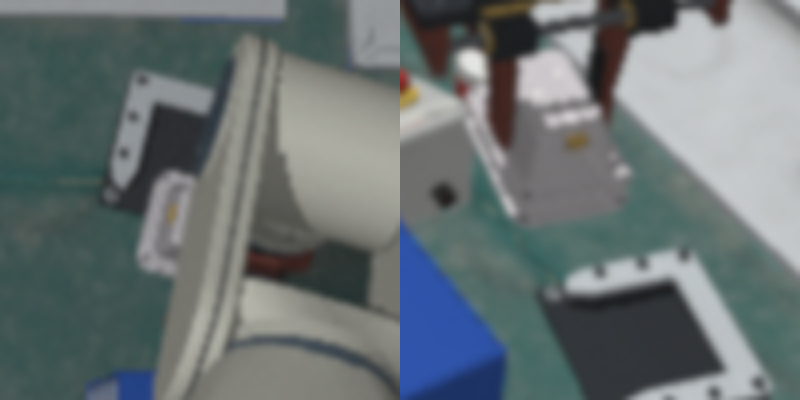

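The pair is held between the fingers, hanging straight, and the fork is clear below. I'll lower it in front of the mouth.

Run:
```python
from h import *
A=seat-90*e
env.move_l(A+[0,0,200],rate=200)
env.move_l(A+[0,0,104.6+6],rate=80,f_stop=10); st()
t=viewer.camera("top");s=viewer.camera("scene"); cv2.imwrite("t3.png",t);cv2.imwrite("s3.png",s)
c=pix("top",seat-60*e+[0,0,20])[0]; d=pix("scene",seat-60*e+[0,0,40])[0]; print(c,d)
m=np.hstack([crop(t,*c,66,6),crop(s,*d,66,6)]); cv2.imwrite("pics/m3.png",m)
```

```text
8.04 q [-0.29, 0.61, 1.85, 0.0, 0.68, -0.04] p [547.6, -148.9, 119.1] F [-0.2, -0.6, -2.1] M [-0.09, 0.03, 0.01] w 48.3 g 29.3
[325.28760623 177.38594493] [328.48635471 243.38536705]
```

View pics/m3.png

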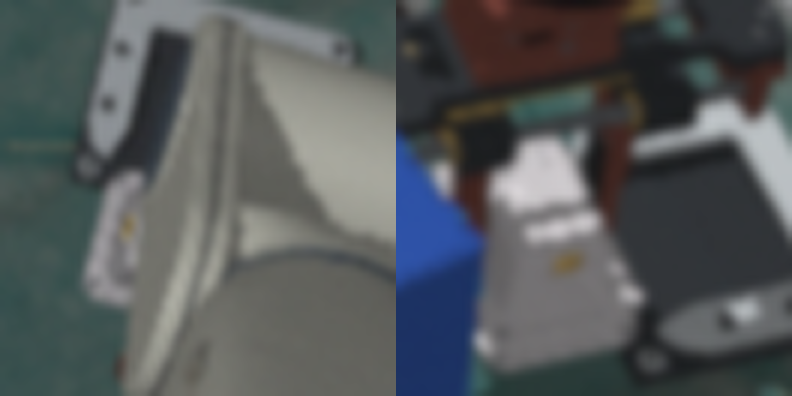

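Run:
```python
from h import *
f=lambda pts,c,o=0:[((x-o+.5)/6-.5+c[0]-32.5,(y+.5)/6-.5+c[1]-32.5) for x,y in pts]
# bright-edge of flange's end in rows, sub-pixel, top view
t=cv2.imread("t3.png"); c=crop(t,325,177,66,6).min(2)
pts=[]
for y in range(200,275,8):
    x=np.argmax(c[y]>120); pts.append((x,y))
print(pts)
X=onz("top",f(pts,(325,177)),35)-seat
print('flange end lateral',np.round(X@n_,1),'along',np.round(X@e,1))
# fork left base corner/edge & plate outer edge for reference
sc=f([(83,165)],(325,177)); X=onz("top",sc,10)-seat; print('left tip screw',X@n_,X@e)
sp=f([(121,49),(108,104)],(325,177)); X=onz("top",sp,24.5)-seat; print('plate screws L',X@n_)
g=f([(652,359)],(328,243),396); X=onz("scene",g,10)-seat; print('right tip screw scene',X@n_,X@e)
w=f([(485,348),(630,293)],(328,243),396); X=onz("scene",w,35)-seat; print('outer flange R corner bits',X@n_,X@e)
```

```text
[(np.int64(106), 200), (np.int64(104), 208), (np.int64(102), 216), (np.int64(100), 224), (np.int64(98), 232), (np.int64(95), 240), (np.int64(93), 248), (np.int64(91), 256), (np.int64(88), 264), (np.int64(87), 272)]
flange end lateral [48.7 48.8 48.8 48.8 48.8 49.3 49.3 49.3 49.9 49.4] along [ -74.   -78.4  -82.8  -87.2  -91.6  -96.1 -100.5 -104.8 -109.3 -113.6]
left tip screw [62.87513897] [-54.43887398]
plate screws L [59.22426395 58.95209075]
right tip screw scene [-58.62034978] [-54.12492127]
outer flange R corner bits [-52.07798376 -41.24371379] [-128.05057603  -59.94334014]
```

The picture shows the pair just in front of the fork. In the top camera it sits about 1.5 mm to the right of the fork axis. I'll shift it left by that much, lower it to 2 mm above the base and slide it in.

Run:
```python
from h import *
A=seat-90*e+1.5*n_
env.move_l(A+[0,0,104.6+2],rate=60,f_stop=8); st()
for i in range(1):
    print(env.move_l(seat-35*e+1.5*n_+[0,0,106.6],rate=50,f_stop=7)); s=st()
    print('along/lat',(s['tool_pos']-seat)@e,(s['tool_pos']-seat)@n_,'F',s['force']@e,s['force']@n_)
t=viewer.camera("top");s=viewer.camera("scene"); cv2.imwrite("t4.png",t);cv2.imwrite("s4.png",s)
c=pix("top",seat-30*e+[0,0,20])[0]; d=pix("scene",seat-30*e+[0,0,40])[0]; print(c,d)
m=np.hstack([crop(t,*c,66,6),crop(s,*d,66,6)]); cv2.imwrite("pics/m4.png",m)
```

```text
8.39 q [-0.28, 0.62, 1.85, 0.0, 0.67, -0.04] p [547.5, -147.2, 114.5] F [-0.3, -0.1, -2.3] M [-0.07, 0.05, -0.03] w 48.6 g 29.3
False
9.64 q [-0.28, 0.67, 1.73, -0.0, 0.74, -0.03] p [600.6, -160.8, 114.5] F [-0.5, 1.0, -3.6] M [-0.1, 0.09, 0.03] w 48.7 g 29.3
along/lat -35.355221708222174 1.517995069716852 F -0.6963189896323486 0.9048300303953626
[327.46077718 168.37465754] [339.38481843 241.03455783]
```

View pics/m4.png

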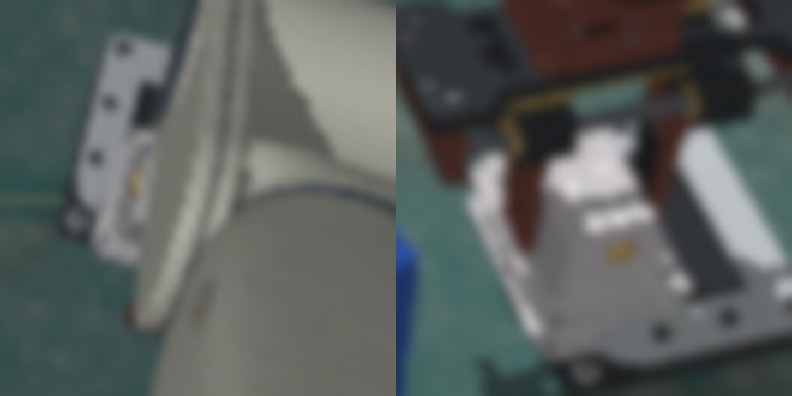

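Going in freely: the outer flange rides over the tines on both sides and the side force is about 1 N. I'll carry on to the stop.

Run:
```python
from h import *
print(env.move_l(seat+10*e+1.5*n_+[0,0,106.6],rate=35,f_stop=8)); s=st()
print('along/lat',(s['tool_pos']-seat)@e,(s['tool_pos']-seat)@n_,'F',s['force']@e,s['force']@n_)
t=viewer.camera("top");s=viewer.camera("scene"); cv2.imwrite("t5.png",t);cv2.imwrite("s5.png",s)
c=pix("top",seat+[0,0,20])[0]; d=pix("scene",seat+[0,0,30])[0]; print(c,d)
m=np.hstack([crop(t,*c,66,6),crop(s,*d,66,6)]); cv2.imwrite("pics/m5.png",m)
```

```text
True
10.74 q [-0.28, 0.71, 1.63, -0.0, 0.8, -0.03] p [637.0, -170.0, 113.7] F [-0.6, 0.2, -2.6] M [-0.06, 0.08, 0.03] w 48.5 g 29.4
along/lat 2.17305828784691 1.4900263965651366 F -0.6398520688381517 0.010520637313046194
[329.61004167 159.41816423] [349.62928556 241.24207338]
```

View pics/m5.png

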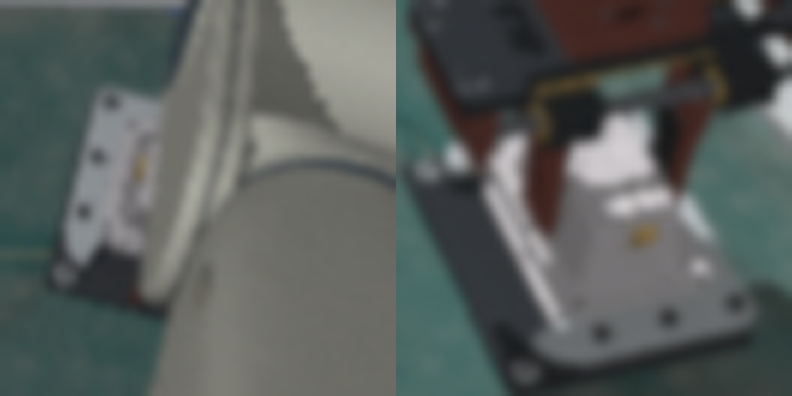

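The pair is home: it met the stop at +2.2 mm along the fork and the plate lies between the rims. Drawing the outer off, slowly and straight up.

Run:
```python
from h import *
p=seat+1.5*e+1.5*n_
for z in(108,110,112,114,117,120,124,170): env.move_l(p+[0,0,z],rate=25 if z<125 else 80); st()
env.move_l(p+[0,0,300],rate=200); st()
t=viewer.camera("top");s=viewer.camera("scene"); cv2.imwrite("t6.png",t);cv2.imwrite("s6.png",s)
c=pix("scene",seat+[0,0,100])[0]; print(c)
m=np.hstack([crop(s,*c,130,4)]); cv2.imwrite("pics/m6.png",m)
```

```text
11.1 q [-0.28, 0.71, 1.63, -0.0, 0.8, -0.03] p [636.3, -169.8, 116.0] F [0.1, -0.8, -3.3] M [-0.02, 0.05, 0.02] w 48.3 g 29.3
11.35 q [-0.28, 0.71, 1.63, -0.0, 0.81, -0.03] p [636.1, -169.7, 117.9] F [-0.1, -0.0, -4.2] M [-0.06, 0.17, 0.01] w 48.9 g 29.2
11.6 q [-0.28, 0.7, 1.63, -0.0, 0.81, -0.03] p [636.0, -169.7, 119.8] F [-1.2, -0.7, -5.9] M [-0.02, 0.21, 0.01] w 48.5 g 29.0
11.85 q [-0.28, 0.7, 1.63, -0.0, 0.81, -0.03] p [635.9, -169.7, 122.0] F [-2.0, 1.1, -5.5] M [0.01, 0.42, -0.03] w 48.3 g 29.0
12.12 q [-0.28, 0.7, 1.63, -0.0, 0.82, -0.03] p [636.1, -169.8, 125.2] F [-1.4, -0.1, -5.7] M [0.06, 0.5, -0.03] w 48.7 g 29.0
12.38 q [-0.28, 0.69, 1.63, -0.0, 0.82, -0.03] p [637.6, -170.2, 129.3] F [0.1, 0.4, -1.3] M [-0.06, 0.08, 0.02] w 48.8 g 29.4
12.69 q [-0.28, 0.69, 1.63, -0.0, 0.83, -0.03] p [636.9, -170.0, 132.8] F [1.6, 0.9, -1.9] M [-0.06, 0.08, -0.02] w 48.6 g 29.4
13.42 q [-0.28, 0.62, 1.62, -0.0, 0.9, -0.03] p [636.2, -169.8, 178.1] F [-0.4, -0.5, -1.7] M [-0.09, 0.09, -0.03] w 48.8 g 29.4
14.22 q [-0.28, 0.47, 1.55, -0.0, 1.13, -0.03] p [635.6, -169.6, 306.6] F [-0.7, -0.7, -1.4] M [-0.04, 0.11, -0.06] w 48.3 g 29.4
[353.5119693  222.77875126]
```

View pics/m6.png

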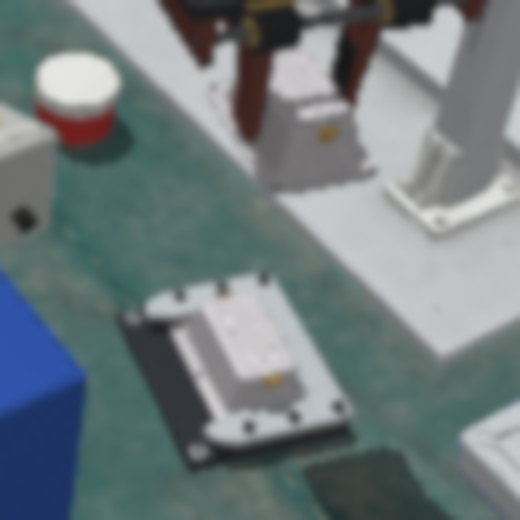

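The outer came off at about 6 N. The inner stays in the fork at about (245,360), and the outer hangs straight in the fingers. On to the stack.

Run:
```python
from h import *
env.reach(stk+[0,0,229],down(D(-59.2))); 
env.move_l(stk+[0,0,86.6+14],rate=120,f_stop=8); st()
env.hold(.2)
t=viewer.camera("top");s=viewer.camera("scene"); cv2.imwrite("t7.png",t);cv2.imwrite("s7.png",s)
c=pix("top",stk)[0]; d=pix("scene",stk)[0]; print(c,d)
m=np.hstack([crop(t,*c,66,6),crop(s,*d,66,6)]); cv2.imwrite("pics/m7.png",m)
```

```text
17.29 q [0.45, 0.66, 1.55, 0.0, 0.92, 1.49] p [612.7, 312.1, 172.6] F [-0.3, 0.2, -1.3] M [-0.02, 0.13, -0.02] w 48.4 g 29.4
[176.08190371 162.74597461] [254.6331295  140.41006691]
```

View pics/m7.png

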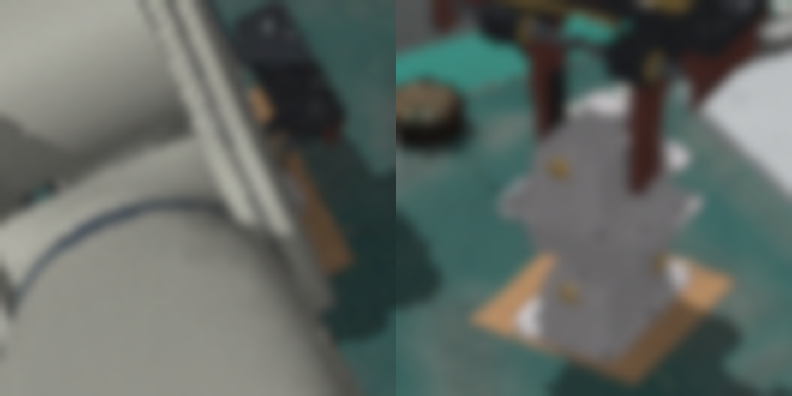

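The top view is hidden by the arm. The scene view shows the cover crosswise above the stack, level, with its flange at about (505,200) to (695,205). I'll correct 0.7 mm in y, because the top camera agreed with the robot, and lower until it touches.

Run:
```python
from h import *
P=np.array([612.3,312.5,71])
env.move_l(P+[0,0,92],rate=40)
env.hold(.2)
print(env.move_l(P+[0,0,82],rate=15,f_stop=3)); st(); env.hold(.3); s=st()
```

```text
True
18.61 q [0.45, 0.68, 1.56, 0.0, 0.9, 1.49] p [612.4, 312.6, 157.6] F [-0.3, 0.4, 4.6] M [-0.03, 0.23, 0.04] w 48.5 g 29.9
18.91 q [0.45, 0.68, 1.56, 0.0, 0.9, 1.49] p [612.4, 312.6, 157.6] F [-0.1, -1.2, 6.9] M [-0.03, 0.24, -0.03] w 48.2 g 30.0
```

Run:
```python
from h import *
p=np.array([612.3,312.5,71])
env.move_l(p+[0,0,86.4],rate=10)
set_gripper(56); set_gripper(84); st()
env.move_l(p+[0,0,200],rate=80); 
env.reach([400,100,380],down(D(0))); st()
t=viewer.camera("top");s=viewer.camera("scene"); cv2.imwrite("t8.png",t);cv2.imwrite("s8.png",s)
c=pix("top",stk)[0]; d=pix("scene",stk)[0]; f=pix("top",seat)[0]; print(c,d)
m=np.hstack([crop(t,*c,66,6),crop(s,*d,66,6)]); cv2.imwrite("pics/m8.png",m)
```

```text
20.16 q [0.45, 0.68, 1.56, 0.0, 0.9, 1.49] p [612.3, 312.5, 157.4] F [-0.1, -0.2, -0.2] M [-0.04, 0.1, -0.01] w 84.2 g 0.0
22.94 q [0.22, -0.0, 1.98, 0.0, 1.16, 0.22] p [400.6, 100.3, 380.1] F [0.9, -0.3, 0.2] M [-0.1, 0.13, 0.01] w 84.0 g 0.0
[176.08190371 162.74597461] [254.6331295  140.41006691]
```

View pics/m8.png

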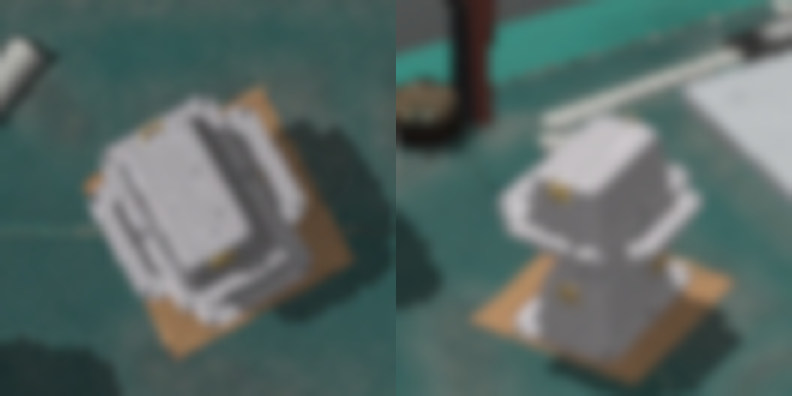

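Run:
```python
from h import *
f=lambda pts:[((x+.5)/6-.5+176-32.5,(y+.5)/6-.5+162-32.5) for x,y in pts]
X=onz("top",f([(127,155),(182,118),(250,240),(190,270)]),105); print('crown',X.mean(0).round(1),np.degrees(np.arctan2(*(X[1]-X[2])[1::-1])))
X=onz("top",f([(92,200),(150,297),(240,103),(304,212)]),71); print('lower flange',X.mean(0).round(1),np.degrees(np.arctan2(*(X[2]-X[3])[1::-1])))
```

```text
crown [609.5 311.8 105. ] 30.2320223812473
lower flange [611.8 312.7  71. ] 31.30504195374576
```

The cover lies flat, crosswise and centred to within about 2 mm (reading noise). The stack hasn't moved and the robot is clear.

```bash
python3 -c "
from h import *
print(workorder.sign_off())"
```

```text
the job is handed in; nothing more can be done
None
```

The job is handed in: the outer cover was drawn off in the fork and lies crown up, crosswise and centred to within about 2 mm on the stack; the inner cover stayed down in the fork and the stack did not move, after about 23 s on the robot clock.

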